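# Press a bushing home in a model aircraft wheel

### The job

Set the red-hubbed wheel, brass bushing upwards, down over the pin of the press's sled and let go of it, then push the sled by its yellow tab fully in under the plunger. Then press the red plunger knob slowly down, past the soft first stop where its foot meets the bushing, on to the firmer second stop where the bushing is fully home in the hub, ease off there before the hub is overloaded (it cracks at 22 N), and let the plunger rise back to the top. Leave everything else on the table where it is.

Things in the scene. Friction and masses are not known exactly. Their poses are not given: they have to be found in the camera images.
- wheel: The wheel to work on, loose, lying flat: black tyre 56 mm in diameter, 26 mm high, red hub, about 60 g. Origin at the centre of its underside, z up along the axle; yaw is free. In its underside is a 16 mm bore, 18 mm deep, for the pin. A brass bushing stands out of the top of the hub. Grip it by the tyre; do not push the bushing by hand.
- bushing_top (a point): Centre of the top face of the brass bushing's round flange (20 mm in diameter, 3 mm thick) on the red-hubbed wheel. With the bushing fully out it is 36 mm above the wheel's underside, fully home 29.5 mm.
- bushing (a joint): How far the bushing has been pushed into the hub, m: 0 fully out, 0.0065 fully home (flange on the hub, solid stop). It starts at 0 to 0.0015. A tight press fit: it moves only under about 9 N and stays where it is left.
- press: Blue bench press, fixed to the table, placed and turned differently each time. Origin under the plunger axis at the underside of the base plate; z up; +y is the way the sled slides in; two steel posts, 16 mm in diameter, stand at x = +53 and -53 mm. Base plate 130 mm (x) by 275 mm (y from -205 to +70 mm), 12 mm thick.
- sled (a joint): Position of the sled in the press, m: 0 fully out, 0.110 fully in (solid stop), where the pin is exactly under the plunger. Grows along the press's +y. It starts at 0 to 0.015. It drags with about 2 N and stays where it is left.
- pin (a point): Centre of the foot of the steel pin, on the flat top of the aluminium sled (22 mm above the press's origin). The pin is 12.6 mm in diameter, 7 mm tall, with a tapered tip; the wheel's bore drops over it until the wheel lies flat on the sled. The sled is 72 mm wide (press x), and reaches 35 mm beyond the pin in press +y and 85 mm in press -y.
- tab (a point): Centre of the top of the yellow tab with which the sled is pushed in, 75 mm from the pin towards press -y. The tab is 24 mm wide (press x), 10 mm thick (press y) and stands 30 mm up from the sled.
- knob_top (a point): Centre of the flat top of the red plunger knob (42 mm in diameter, 18 mm high), 176 mm above the press's origin when up; moves with the plunger. A push of 16 to 20 N on it surely seats the bushing; over about 25 N on it the hub cracks (22 N between foot and wheel; the spring takes the rest).
- crosshead (a point): Centre of the top of the blue crosshead that joins the posts and guides the plunger, 136 x 36 mm (press x, y), 25 mm high, its top 122 mm above the press's origin. Below it hangs the plunger's brass foot (18 mm in diameter), on a screw adjuster set differently each time by up to 8 mm, not measured: its underside is 71 to 79 mm above the press's origin when the plunger is up.
- plunger (a joint): How far the plunger is pressed down, m: 0 up, 0.034 its limit. A soft spring lifts it, about 2 N at the top, 1 N more per 10 mm. With the wheel in place the foot meets the bushing (first stop) after about 13 to 24 mm; the push on the knob must then rise to about 13 N to move the bushing; 5 to 6.5 mm further it is home (second stop), solid, and the force climbs steeply.
- done_wheel: Finished wheel like the other but with a white hub and its brass flange already flush on the hub, loose on the table, to be left alone. Origin at the centre of its underside.
- glue: Small white glue bottle with a red cap, 36 mm in diameter, 95 mm high, standing loose; leave alone. Origin at the centre of its underside.
- battery: Blue flight battery pack, 70 x 34 x 22 mm, loose; leave alone. Origin at the centre of its underside, x along its length.
- driver: Screwdriver lying on the table along its x axis; leave alone. Origin near its middle.
- can: Blue drinks can, 54 mm in diameter, 100 mm high, standing loose; leave alone. Origin at the centre of its underside.

How it is judged:
By the outcome, as a careful person would: the job done as asked, in the order asked, and still so for the second after the job is handed in, with the robot touching nothing.
It also fails if it takes over 59 s, if anything falls off the work surface, if the arm or the gripper's body presses on something with over 40 N, if the wrist force passes 120 N, or if a joint passes its speed limit or range.

### The arm

A 6-joint arm with a two-finger parallel gripper is mounted at the origin on the work surface. World frame = base frame: x ahead of the robot, y to its left, z up, the work surface at z = 0. Lengths are in m, angles in degrees, forces in N, time in s.
With the tool pointing down it reaches from about 0.3 to 0.75 m from the base axis. Payload 8.5 kg.
Tool frame: the origin (TCP) lies on the centre line of the jaws, within the pads' length; the fingertips stand env.tips_ahead ahead of it and the grasp point (between the pads) lies 8 mm behind it (env.tips_ahead is the distance from the TCP to the fingertips, in m); z points along the fingers, y is the direction in which the jaws open and shut (so a half turn about z gives the same grasp; the last joint's range is limited). The gripper opens to 85 mm and grips with 20 to 120 N. Pads are 22 mm wide; open, the fingers measure 114 mm over their backs; the gripper's body (76 mm by 85 mm) begins 54 mm behind the grasp point. The pads swing forward as they close: fully open they stand 13 mm farther back than shut.
Start: joints at [-80.117, 21.807, 74.336, -0, 83.858, -12.336], TCP at [0.208, -0.509, 0.242] pointing down, gripper open.
Joint ranges: [-178.18, 178.18], [-50.72, 133.34], [12.68, 142.11], [-81.47, 261.47], [9.98, 163.14], [-165.26, 165.26]. Speed limits (degrees/s): [136.94, 136.94, 180, 180, 180, 180].

### API

Orientations are given as a 3x3 rotation matrix whose columns are the frame's x, y, z axes.
In Python, from rig import env gives the robot as it stands.
- The arm moves only by the tool servo_tool, never from a script. Its argument "commands" is a list of rows, each an object with "linear": the shift along the tool's x, y, z in mm, a list of three; "angular": the turn, a rotation vector about the tool's x, y, z in degrees, a list of three; "gripper": the opening, from -1 (shut) to 1 (fully open). In form: [{"linear": [x, y, z], "angular": [rx, ry, rz], "gripper": gripper}, ...]. A call has 1 to 20 rows; each row is the pose to reach, as a shift and turn from the pose commanded when the call began, along the tool's axes at that moment; what a row does not reach only later rows make up. A row lasts 1/10 s, in which the tool goes at most 50 mm and 8.59 degrees, less where a joint would pass 70% of its speed; a pose out of reach is approached as far as the arm can. A call with a gripper value outside its range is refused whole. The fingers move at their own pace and stop on an object; "force" is the grip in N (left out, the last holds). Time passes only in rows, so rows that repeat a pose let the fingers close. It gives the time, the measured TCP pose, the force and the opening at its end, in the units of the state.
- env.observe(): the state, without advancing time (a new reading comes with each control period).
- env.get_image(name): name is "scene" or "top"; returns a dict with "frame" (420x560x3 uint8, blue, green, red), "fx", "fy", "cx", "cy" (pixels), "k1" (the pictures are not rectified: a ray, as slopes to the right and down, at radius r is drawn at 1 + k1 r^2 times it, then the intrinsics apply), "cam_to_world" (4x4, takes a point from camera to world coordinates). Camera axes: x right, y up, looking along -z (the intrinsics and any distortion apply to the point x, -y, -z); pixel columns grow to the right and rows downward; lengths in m; the calibration is good to about 2 mm. A picture is of the moment at which its call begins. There is no depth.
- env.close_job(): hands the job in, once; it reports no verdict.
Trained networks look in a picture, given as the dict that the camera call returned (one of the last four; its "shot" number tells which), for a name from the list of things; names that differ only in an ending like _2 or _b are one class to them, and where a whole thing is asked for, a point or a joint stands for the part that bears it (a point fixed in the world has none). Each returns a list of dicts, best first, with "confidence" (0 to 1); they miss things now and then, are a little off and sometimes report something else, mostly with a low value. They report only what shows in the picture. A call takes as long as a camera call.
- env.trace(picture, query): "pixels" (420x560 bool, what is visible of it) and "extent" ([left, top, right, bottom] in pixels, round what is visible of it).
The state is a dict: "time_s": time; "q": joint angles; "qvel": joint speeds; "joint_efforts": joint torques, N m; "position": TCP position; "tool_rot": TCP orientation; "ft_force": force on the tool from outside, world axes, zero at the start; "wrist_torque": the same for the moment, N m; "grip_width": finger opening in m.
Only numpy, scipy, OpenCV 4.12 (cv2) and the standard library are available. Lean on these libraries where they do the work, as an engineer would, in place of code of your own. Each camera call takes 0.05 s, during which the arm holds its last target.

## Working session

There is one attempt and no reset: what is moved stays moved. The work goes in short steps, Python scripts to look and compute and a tool call to move; the robot and the scene stay as the last step left them, time stands still between calls to the robot, and variables do not carry over. Pictures are saved under pics/ and viewed, and the job is handed in when it is done.

Besides the shell and the picture viewer there is one more tool, called after "Request:" as a command line: name --argument value ..., lists and objects as JSON in quotes. servo_tool: Moves the arm, as the interface text tells. Its arguments: {"type":"object","properties":{"commands":{"type":"array","items":{"type":"object","properties":{"linear":{"type":"array","items":{"type":"number"}},"angular":{"type":"array","items":{"type":"number"}},"gripper":{"type":"number"}}}},"force":{"type":"number"}},"required":["commands"]}

```bash
mkdir -p pics; ls; python3 - <<'E'
from rig import env
import cv2
o=env.observe();print(o, env.tips_ahead)
for n in ["scene","top"]:
    p=env.get_image(n);cv2.imwrite(f"pics/{n}0.png",p["frame"]);print(n,{k:v for k,v in p.items() if k!="frame"})
E
```

```text
pics
{'time_s': 0.0, 'q': array([-8.01198455e+01,  2.18423001e+01,  7.43872672e+01,  1.93498517e-03,
        8.38579266e+01, -1.23359757e+01]), 'qvel': array([ 0.04776752,  0.06288043, -0.04408917,  0.07033712, -0.00187173,
        0.09767068]), 'joint_efforts': array([ 3.99261371e-04, -4.48465776e+01, -2.31277174e+01, -1.73266585e-04,
        4.90290869e-03,  3.05950422e-06]), 'position': array([ 0.20790906, -0.50887773,  0.2416847 ]), 'tool_rot': array([[ 9.25765594e-01,  3.78097888e-01, -2.28944386e-04],
       [ 3.78097787e-01, -9.25764432e-01,  1.51017003e-03],
       [ 3.59043528e-04, -1.48462682e-03, -9.99998833e-01]]), 'ft_force': array([ 0.4977592 , -0.27291159,  0.19063544]), 'wrist_torque': array([-0.01083873, -0.04827665, -0.02436461]), 'grip_width': 0.085421784255761} 0.011
scene {'fx': 435.9684583611541, 'fy': 435.9684583611541, 'cx': 281.14588451376153, 'cy': 214.7839963671884, 'k1': 0.04592880124645098, 'cam_to_world': array([[ 5.32794855e-01, -5.62206351e-01,  6.32497954e-01,
         1.37684254e+00],
       [ 8.46244370e-01,  3.54256204e-01, -3.97961064e-01,
        -4.66736947e-01],
       [-3.30086179e-04,  7.47279440e-01,  6.64509842e-01,
         9.88295387e-01],
       [ 0.00000000e+00,  0.00000000e+00,  0.00000000e+00,
         1.00000000e+00]]), 'shot': 1}
top {'fx': 528.9693550683822, 'fy': 528.9693550683822, 'cx': 286.7432829937438, 'cy': 206.2458553270007, 'k1': 0.01679554346208511, 'cam_to_world': array([[ 0.00480089,  0.98715274, -0.15970728,  0.35443599],
       [-0.9998305 ,  0.00757728,  0.01677983,  0.06395145],
       [ 0.01777441,  0.15959965,  0.98702179,  1.44605833],
       [ 0.        ,  0.        ,  0.        ,  1.        ]]), 'shot': 2}
```

View pics/scene0.png

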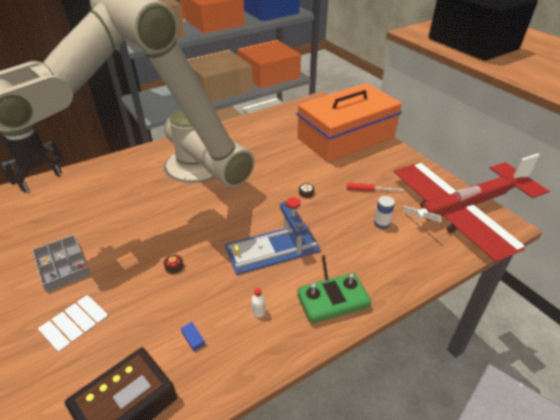

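View pics/top0.png

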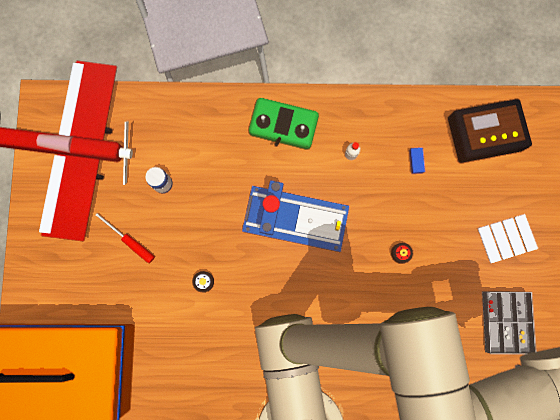

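```bash
cat > h.py <<'E'
import numpy as np, cv2
from rig import env
def dist(p): return np.array([p["k1"],0,0,0,0.])
def K(p): return np.array([[p["fx"],0,p["cx"]],[0,p["fy"],p["cy"]],[0,0,1.]])
def ray(p,uv):
    s=cv2.undistortPoints(np.array([[uv]],float),K(p),dist(p))[0,0]
    T=p["cam_to_world"]; d=T[:3,:3]@np.array([s[0],-s[1],-1]); return T[:3,3],d
def onz(p,uv,z):
    c,d=ray(p,uv); return c+d*(z-c[2])/d[2]
def proj(p,X):
    T=p["cam_to_world"]; q=(np.atleast_2d(X)-T[:3,3])@T[:3,:3]; q=q*[1,-1,-1]
    return cv2.projectPoints(q,np.zeros(3),np.zeros(3),K(p),dist(p))[0][:,0]
def tri(a,ua,b,ub):
    c1,d1=ray(a,ua);c2,d2=ray(b,ub);A=np.stack([d1,-d2],1);t=np.linalg.lstsq(A,c2-c1,rcond=None)[0]
    x,y=c1+d1*t[0],c2+d2*t[1]; return (x+y)/2,np.linalg.norm(x-y)
def up(p,box,f,name):
    l,t,r,b=box; cv2.imwrite(f"pics/{name}.png",cv2.resize(p["frame"][t:b,l:r],None,fx=f,fy=f,interpolation=cv2.INTER_CUBIC))
E
python3 - <<'E'
from h import *
S=env.get_image("scene");T=env.get_image("top")
for q in ["wheel","bushing_top","press","sled","pin","tab","knob_top","crosshead","plunger"]:
    for n,p in (("S",S),("T",T)):
        for d in env.trace(p,q)[:2]:
            ys,xs=np.nonzero(d["pixels"]); print(q,n,round(d["confidence"],2),d["extent"],xs.mean().round(1),ys.mean().round(1),len(xs))
up(T,(235,170,425,270),4,"t1"); up(S,(150,180,340,280),4,"s1")
E
```

```text
wheel S 0.6 [163.8, 255.3, 182.3, 273.8] 172.8 264.0 307
wheel T 0.82 [387.2, 244.0, 411.5, 264.8] 401.1 253.0 395
press S 0.81 [225.1, 196.1, 318.3, 273.2] 274.5 242.7 3216
sled S 0.69 [229.0, 236.5, 272.0, 262.7] 252.2 249.3 702
sled T 0.89 [292.5, 204.7, 343.4, 240.2] 318.8 222.8 1218
pin S 0.6 [229.8, 238.4, 274.8, 262.1] 251.7 249.4 732
pin T 0.64 [298.6, 208.0, 341.8, 236.4] 318.6 223.0 1122
tab S 0.72 [230.8, 237.5, 275.5, 264.8] 251.9 249.5 686
tab T 0.68 [294.6, 206.3, 345.9, 242.8] 318.4 222.7 1140
knob_top S 0.67 [285.1, 196.9, 301.7, 219.3] 293.4 203.5 139
knob_top T 0.75 [264.6, 196.5, 279.0, 212.6] 270.5 203.9 230
crosshead S 0.72 [223.8, 198.6, 318.9, 276.3] 274.5 242.5 3343
crosshead T 0.57 [242.7, 178.7, 351.6, 251.3] 294.7 217.9 4741
plunger S 0.49 [289.1, 198.4, 300.7, 213.7] 293.5 203.2 153
plunger T 0.49 [262.1, 197.5, 278.7, 216.4] 270.5 203.7 191
```

View pics/t1.png

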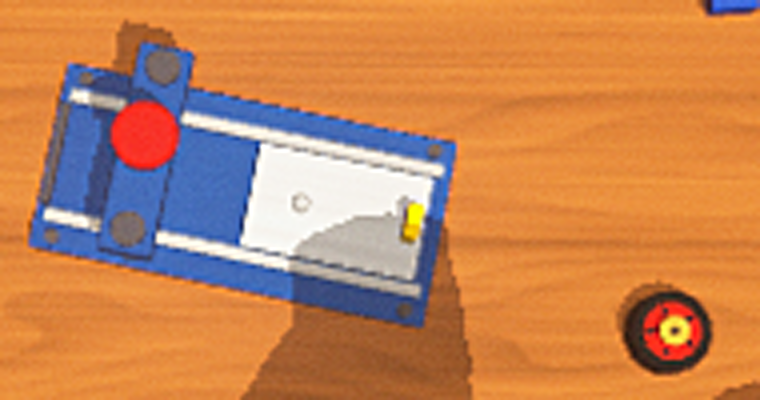

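View pics/s1.png

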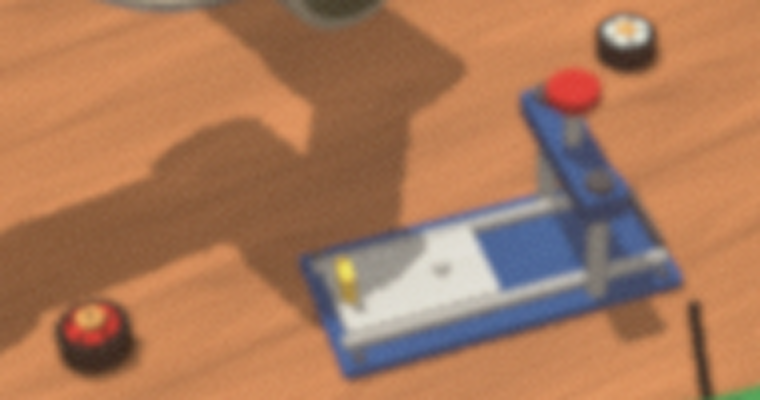

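```bash
cat > fit.py <<'E'
from h import *
from scipy.optimize import least_squares
S=env.get_image("scene");T=env.get_image("top")
def t(u,v):return np.array([235+(u+.5)/4-.5,170+(v+.5)/4-.5])
def s(u,v):return np.array([150+(u+.5)/4-.5,180+(v+.5)/4-.5])
# press pts, s-dependent flag
L=[(T,t(70,65),(65,70,12),0),(T,t(455,143),(65,-205,12),0),(T,t(422,326),(-65,-205,12),0),(T,t(30,245),(-65,70,12),0),
(T,t(162,67),(53,0,124),0),(T,t(128,230),(-53,0,124),0),(T,t(145,134),(0,0,176),0),(T,t(302,202),(0,-110,29),1),(T,t(414,222),(0,-185,52),1),
(S,s(347,378),(65,-205,12),0),(S,s(301,258),(-65,-205,12),0),(S,s(683,283),(65,70,12),0),(S,s(573,88),(0,0,176),0),(S,s(442,268),(0,-110,29),1),(S,s(600,183),(53,0,124),0),(S,s(345,266),(0,-185,52),1)]
def pw(v,P,f):
    c,sn=np.cos(v[2]),np.sin(v[2]); x,y,z=np.array(P)/1e3; y+=f*v[3]
    return np.array([v[0]+c*x-sn*y,v[1]+sn*x+c*y,z])
def res(v,cams=(T,S)):
    r=[]
    for p,uv,P,f in L:
        o=v[4:6] if p is T else v[6:8]
        r+=list(proj(p,pw(v,P,f))[0]+o-uv)
    return np.array(r+list(v[4:]*0.5))
if __name__=="__main__":
    v=least_squares(res,[.36,.12,-.2,.005,0,0,0,0],loss="soft_l1").x
    print(v[:2],np.degrees(v[2]),v[3:]); print(res(v)[:-4].reshape(-1,2).round(1).tolist())
    print("pin",pw(v,(0,-110,22),1),"tab",pw(v,(0,-185,52),1),"knob",pw(v,(0,0,176),0))
    for b,zz in ((T,.036),(S,.036)): print(onz(b,(t(675,330)-v[4:6]) if b is T else s(92,315)-v[6:8],zz))
    print(tri(T,t(675,330)-v[4:6],S,s(92,315)-v[6:8]))
    for q in ("wheel",):
      for p,o in((T,v[4:6]),(S,v[6:8])):
        d=env.trace(p,q)[0];ys,xs=np.nonzero(d["pixels"])
        (c,r)=cv2.minEnclosingCircle(np.stack([xs,ys],1).astype(np.float32)); print(c,r,onz(p,np.array([xs.mean(),ys.mean()])-o,.016))
    np.save("v.npy",v)
E
python3 fit.py
```

```text
[0.56831273 0.0819689 ] -11.354258808701099 [0.00310937 0.23394662 0.48222778 0.45116287 1.06201331]
[[-0.6, -0.6], [0.9, -0.0], [0.4, 0.5], [-0.8, 0.2], [0.1, 0.1], [0.0, -0.1], [-0.2, 0.1], [-0.0, 0.1], [0.1, -0.4], [-0.7, -0.4], [-0.9, 0.0], [0.7, -0.8], [0.3, -0.2], [-0.0, -0.4], [0.1, 0.7], [0.2, 1.1]]
pin [ 0.54726867 -0.02282974  0.022     ] tab [ 0.53250307 -0.09636188  0.052     ] knob [0.56831273 0.0819689  0.176     ]
[ 0.46211858 -0.27163529  0.036     ]
[ 0.45880302 -0.26946992  0.036     ]
(array([ 0.46197761, -0.27048484,  0.03949087]), np.float64(0.0006746553706389515))
(401.2115478515625, 252.97116088867188) 10.977680206298828 [ 0.46139395 -0.27046484  0.016     ]
(293.028564453125, 205.88571166992188) 9.114433288574219 [0.4228863  0.18196709 0.016     ]
```

```bash
cat >> h.py <<'E'
from scipy.spatial.transform import Rotation as R
def go(xyz,yaw):
    o=env.observe(); M=o["tool_rot"]; c,s=np.cos(np.radians(yaw)),np.sin(np.radians(yaw))
    G=np.array([[c,s,0],[s,-c,0],[0,0,-1.]])
    print("lin",(M.T@(np.array(xyz)-o["position"])*1e3).round(1).tolist(),"ang",np.degrees(R.from_matrix(M.T@G).as_rotvec()).round(2).tolist())
E
python3 -c "
from h import *
go((.4615,-.2705,.1),78.65)"
```

```text
lin [324.9, -125.1, 142.3] ang [-0.0, -0.0, -56.43]
```

Request:
servo_tool --commands '[{"linear": [325,-125,120],"angular": [0,0,-56.4],"gripper": 1},{"linear": [325,-125,142],"angular": [0,0,-56.4],"gripper": 1},{"linear": [325,-125,142],"angular": [0,0,-56.4],"gripper": 1},{"linear": [325,-125,142],"angular": [0,0,-56.4],"gripper": 1},{"linear": [325,-125,142],"angular": [0,0,-56.4],"gripper": 1},{"linear": [325,-125,142],"angular": [0,0,-56.4],"gripper": 1},{"linear": [325,-125,142],"angular": [0,0,-56.4],"gripper": 1},{"linear": [325,-125,142],"angular": [0,0,-56.4],"gripper": 1},{"linear": [325,-125,142],"angular": [0,0,-56.4],"gripper": 1},{"linear": [325,-125,142],"angular": [0,0,-56.4],"gripper": 1},{"linear": [325,-125,142],"angular": [0,0,-56.4],"gripper": 1},{"linear": [325,-125,142],"angular": [0,0,-56.4],"gripper": 1}]' --force 20

```text
time_s: 2.5
position: [0.4611, -0.2716, 0.1009]
tool_rot: [[0.199, 0.98, 0.001], [0.98, -0.199, -0.001], [-0.001, 0.001, -1.0]]
ft_force: [0.0, 0.0, 0.0]
grip_width: 0.0852
```

```bash
python3 - <<'E'
from h import *
print(env.observe()["position"]);go((.4615,-.2705,.016),78.65)
S=env.get_image("scene");T=env.get_image("top")
up(T,(330,180,490,300),5,"t2"); up(S,(90,160,250,300),5,"s2")
E
```

```text
[ 0.46109182 -0.27160409  0.10088673]
lin [1.2, 0.1, 84.9] ang [0.05, 0.04, -0.13]
```

View pics/s2.png

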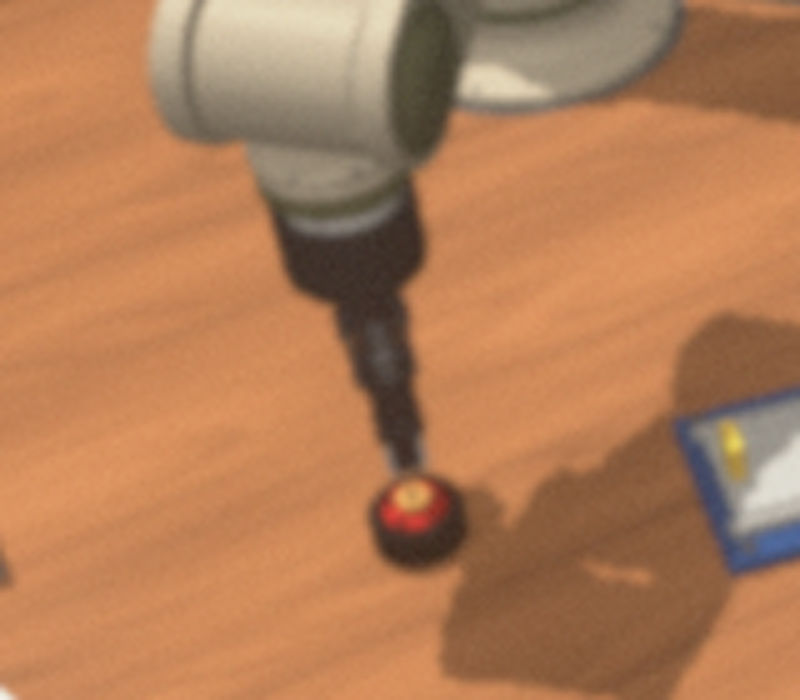

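The gripper is right above the red wheel (scene crop: fingertips at ~(405,470), bushing at (413,495)). I'll descend, grip lightly to centre it, release, turn 90° and grip again.

Request:
servo_tool --commands '[{"linear": [1.2,0,45],"angular": [0,0,0],"gripper": 1},{"linear": [1.2,0,75],"angular": [0,0,0],"gripper": 1},{"linear": [1.2,0,85],"angular": [0,0,0],"gripper": 1},{"linear": [1.2,0,85],"angular": [0,0,0],"gripper": 1},{"linear": [1.2,0,85],"angular": [0,0,0],"gripper": 0.2},{"linear": [1.2,0,85],"angular": [0,0,0],"gripper": 0.2},{"linear": [1.2,0,85],"angular": [0,0,0],"gripper": 0.1},{"linear": [1.2,0,85],"angular": [0,0,0],"gripper": 0.1},{"linear": [1.2,0,85],"angular": [0,0,0],"gripper": 0.1},{"linear": [1.2,0,85],"angular": [0,0,0],"gripper": 0.1}]' --force 20

```text
time_s: 3.6
position: [0.4624, -0.2699, 0.017]
tool_rot: [[0.197, 0.98, 0.002], [0.98, -0.197, -0.002], [-0.002, 0.003, -1.0]]
ft_force: [-0.9, 0.2, 6.0]
grip_width: 0.0553
```

Request:
servo_tool --commands '[{"linear": [0,0,-1],"angular": [0,0,0],"gripper": 1},{"linear": [0,0,-1],"angular": [0,0,0],"gripper": 1},{"linear": [0,0,-1],"angular": [0,0,0],"gripper": 1},{"linear": [0,0,-1],"angular": [0,0,0],"gripper": 1},{"linear": [0,0,-1],"angular": [0,0,90],"gripper": 1},{"linear": [0,0,-1],"angular": [0,0,90],"gripper": 1},{"linear": [0,0,-1],"angular": [0,0,90],"gripper": 1},{"linear": [0,0,-1],"angular": [0,0,90],"gripper": 1},{"linear": [0,0,-1],"angular": [0,0,90],"gripper": 1},{"linear": [0,0,-1],"angular": [0,0,90],"gripper": 1},{"linear": [0,0,-1],"angular": [0,0,90],"gripper": 1},{"linear": [0,0,-1],"angular": [0,0,90],"gripper": 1},{"linear": [0,0,-1],"angular": [0,0,90],"gripper": 1},{"linear": [0,0,-1],"angular": [0,0,90],"gripper": 1},{"linear": [0,0,-1],"angular": [0,0,90],"gripper": 1},{"linear": [0,0,-1],"angular": [0,0,90],"gripper": 1},{"linear": [0,0,-1],"angular": [0,0,90],"gripper": 1}]'

```text
time_s: 5.3
position: [0.4618, -0.2693, 0.0163]
tool_rot: [[0.981, -0.195, -0.0], [-0.195, -0.981, 0.0], [-0.0, -0.0, -1.0]]
ft_force: [-0.4, -0.7, 0.0]
grip_width: 0.0854
```

Request:
servo_tool --commands '[{"linear": [0,0,0],"angular": [0,0,0],"gripper": 0.2},{"linear": [0,0,0],"angular": [0,0,0],"gripper": 0.2},{"linear": [0,0,0],"angular": [0,0,0],"gripper": 0.0},{"linear": [0,0,0],"angular": [0,0,0],"gripper": 0.0},{"linear": [0,0,0],"angular": [0,0,0],"gripper": 0.0},{"linear": [0,0,0],"angular": [0,0,0],"gripper": 0.0}]' --force 30

```text
time_s: 5.9
position: [0.4619, -0.2695, 0.0167]
tool_rot: [[0.98, -0.197, 0.0], [-0.197, -0.98, -0.0], [0.0, 0.0, -1.0]]
ft_force: [-1.3, 0.1, 6.0]
grip_width: 0.055
```

```bash
python3 - <<'E'
from h import *
print(env.observe()["position"],env.observe()["tool_rot"]);go((.5473,-.0228,.1),-11.35)
S=env.get_image("scene");T=env.get_image("top")
up(S,(90,160,250,300),5,"s3")
E
```

```text
[ 0.46188368 -0.26945525  0.01674273] [[ 9.80466743e-01 -1.96684686e-01  3.15453684e-04]
 [-1.96684537e-01 -9.80466721e-01 -4.48446289e-04]
 [ 3.97494356e-04  3.77641811e-04 -9.99999850e-01]]
lin [35.3, -258.6, -83.3] ang [0.02, -0.02, 0.01]
```

View pics/s3.png

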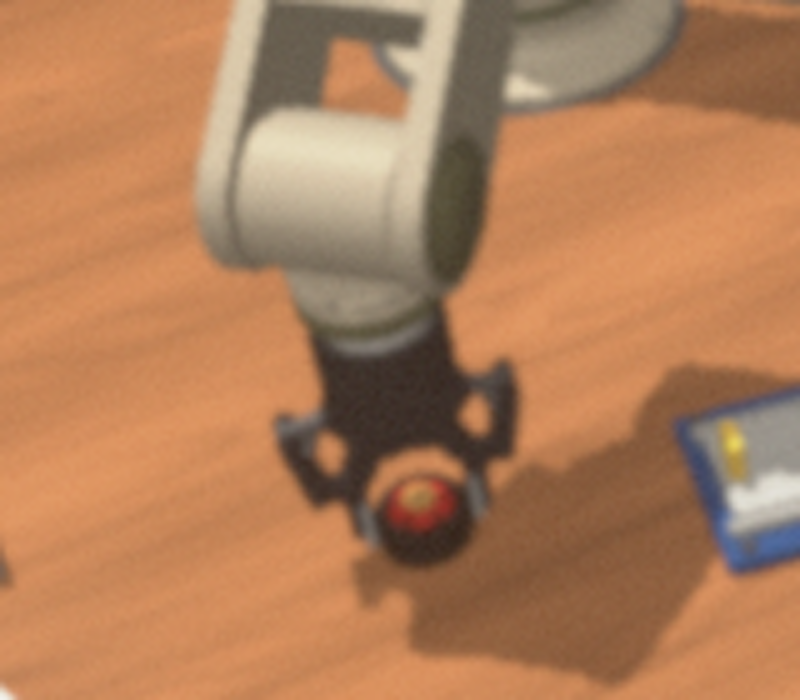

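The wheel is held between both pads (scene crop, hub at (420,500), pads at (370,520)/(480,490)). Now I'll lift it and carry it above the pin.

Request:
servo_tool --commands '[{"linear": [0,0,-30],"angular": [0,0,0],"gripper": 0},{"linear": [0,0,-70],"angular": [0,0,0],"gripper": 0},{"linear": [5,-40,-83],"angular": [0,0,0],"gripper": 0},{"linear": [10,-80,-83],"angular": [0,0,0],"gripper": 0},{"linear": [17,-120,-83],"angular": [0,0,0],"gripper": 0},{"linear": [22,-160,-83],"angular": [0,0,0],"gripper": 0},{"linear": [28,-200,-83],"angular": [0,0,0],"gripper": 0},{"linear": [32,-230,-83],"angular": [0,0,0],"gripper": 0},{"linear": [35.3,-250,-83],"angular": [0,0,0],"gripper": 0},{"linear": [35.3,-258.6,-83],"angular": [0,0,0],"gripper": 0},{"linear": [35.3,-258.6,-83],"angular": [0,0,0],"gripper": 0},{"linear": [35.3,-258.6,-70],"angular": [0,0,0],"gripper": 0},{"linear": [35.3,-258.6,-50],"angular": [0,0,0],"gripper": 0},{"linear": [35.3,-258.6,-50],"angular": [0,0,0],"gripper": 0}]'

```text
time_s: 7.4
position: [0.546, -0.0237, 0.0644]
tool_rot: [[0.98, -0.199, -0.004], [-0.199, -0.98, 0.001], [-0.005, -0.0, -1.0]]
ft_force: [-0.3, 0.2, -1.1]
grip_width: 0.0549
```

```bash
python3 - <<'E'
from h import *
o=env.observe();print(o["position"],o["grip_width"],o["ft_force"])
S=env.get_image("scene");T=env.get_image("top")
v=np.load("v.npy")
p=o["position"]; bt=p.copy(); bt[2]=p[2]-.0167+.036-.0007
print("bushing_top expect T",proj(T,bt)[0],proj(T,bt)[0]+v[4:6],"S",proj(S,bt)[0],proj(S,bt)[0]+v[6:8])
up(S,(200,190,330,280),6,"s4");up(T,(250,170,380,260),6,"t4")
E
```

```text
[ 0.54599382 -0.02371465  0.06440978] 0.05486283621512249 [-0.26486834  0.23447394 -1.12388458]
bushing_top expect T [311.45410331 217.42522205] [311.68804993 217.90744983] S [258.57413942 232.33123627] [259.02530229 233.39324958]
```

View pics/s4.png

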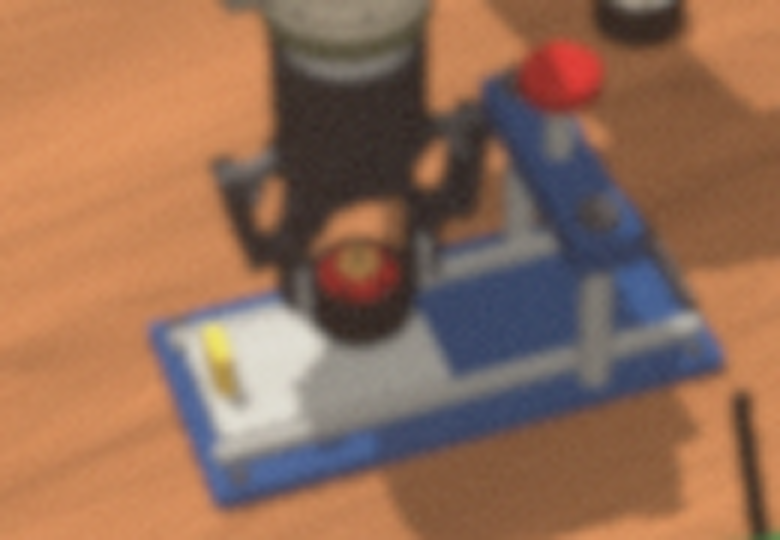

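View pics/t4.png

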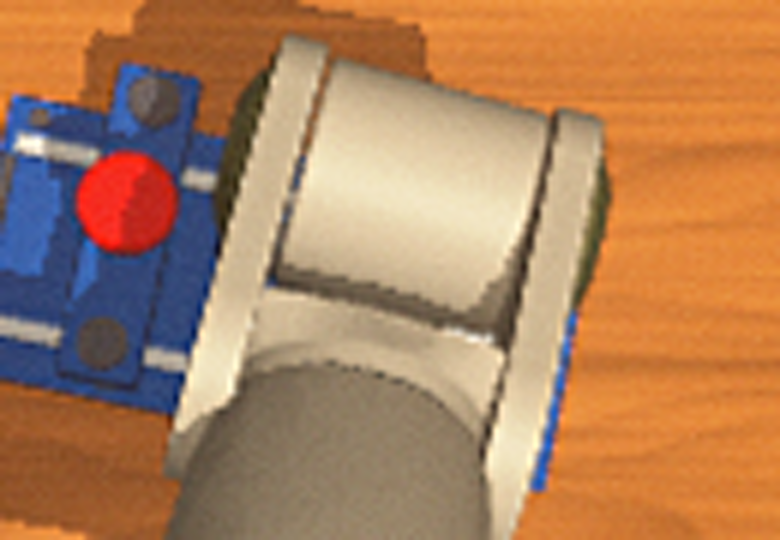

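```bash
python3 - <<'E'
from fit import *
for o in ([.67,.25],[.45,1.06]): print("S",onz(S,s(442,268)-np.array(o),.029))
for o in ([0,0],[.23,.48]): print("T",onz(T,t(302,202)-np.array(o),.029))
print(env.observe()["position"]);go((.5472,-.0228,.064),-11.35)
E
```

```text
S [ 0.55150567 -0.02593513  0.029     ]
S [ 0.54887282 -0.02363306  0.029     ]
T [ 0.5461859  -0.02357041  0.029     ]
T [ 0.54749116 -0.02295072  0.029     ]
[ 0.54779358 -0.02345063  0.06719149]
lin [-0.7, -0.5, 3.2] ang [0.01, -0.08, -0.07]
```

```bash
python3 - <<'E'
from h import *
S=env.get_image("scene");o=env.observe()
p=o["position"]; bt=p.copy(); bt[2]=p[2]-.0167+.0353
q=proj(S,bt)[0];print(p,bt,q,"crop8",(q-[240,210]+.5)*8-.5)
up(S,(240,210,290,260),12,"s5");print((q-[240,210]+.5)*12-.5)
E
```

```text
[ 0.54780288 -0.02329283  0.06723581] [ 0.54780288 -0.02329283  0.08583581] [258.96730959 231.95244941] crop8 [155.2384767 179.1195953]
[233.10771505 268.92939295]
```

View pics/s5.png

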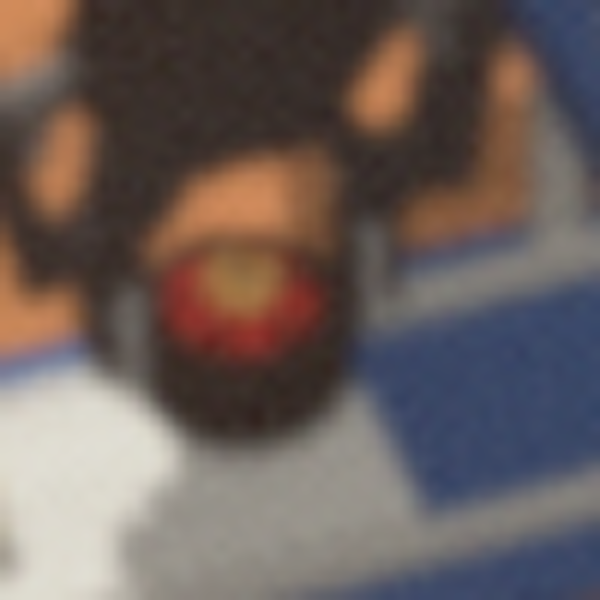

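In the scene crop the flange sits at (243,278), against a prediction of (233,269). That is under 1 px off, so the tool and the pin estimate agree to about 1.5 mm. I'll lower it gently.

Request:
servo_tool --commands '[{"linear": [0,0,10],"angular": [0,0,0],"gripper": 0},{"linear": [0,0,18],"angular": [0,0,0],"gripper": 0},{"linear": [0,0,20],"angular": [0,0,0],"gripper": 0},{"linear": [0,0,22],"angular": [0,0,0],"gripper": 0},{"linear": [0,0,23.5],"angular": [0,0,0],"gripper": 0},{"linear": [0,0,25],"angular": [0,0,0],"gripper": 0},{"linear": [0,0,25],"angular": [0,0,0],"gripper": 0}]'

```text
time_s: 8.35
position: [0.5474, -0.0228, 0.0413]
tool_rot: [[0.98, -0.197, -0.0], [-0.197, -0.98, 0.0], [-0.0, 0.0, -1.0]]
ft_force: [0.1, -0.4, -1.8]
grip_width: 0.0547
```

The underside is below the pin tip with no contact force, so the bore is over the pin. I'll lower it the rest of the way.

Request:
servo_tool --commands '[{"linear": [0,0,1],"angular": [0,0,0],"gripper": 0},{"linear": [0,0,1.5],"angular": [0,0,0],"gripper": 0},{"linear": [0,0,2],"angular": [0,0,0],"gripper": 0},{"linear": [0,0,2],"angular": [0,0,0],"gripper": 0},{"linear": [0,0,2],"angular": [0,0,0],"gripper": 0}]'

```text
time_s: 8.85
position: [0.5475, -0.0228, 0.0393]
tool_rot: [[0.98, -0.197, 0.0], [-0.197, -0.98, 0.0], [0.0, -0.0, -1.0]]
ft_force: [0.3, 0.1, -1.5]
grip_width: 0.0548
```

Request:
servo_tool --commands '[{"linear": [0,0,0.5],"angular": [0,0,0],"gripper": 0},{"linear": [0,0,0.8],"angular": [0,0,0],"gripper": 0},{"linear": [0,0,0.8],"angular": [0,0,0],"gripper": 0},{"linear": [0,0,0.8],"angular": [0,0,0],"gripper": 0}]'

```text
time_s: 9.25
position: [0.5475, -0.0228, 0.0388]
tool_rot: [[0.98, -0.197, 0.0], [-0.197, -0.98, -0.0], [0.0, 0.0, -1.0]]
ft_force: [-1.8, -0.6, 3.7]
grip_width: 0.0544
```

It touches the sled at the height I calculated (0.0388). Releasing and lifting.

Request:
servo_tool --commands '[{"linear": [0,0,-0.5],"angular": [0,0,0],"gripper": 0.7},{"linear": [0,0,-0.5],"angular": [0,0,0],"gripper": 0.9},{"linear": [0,0,-0.5],"angular": [0,0,0],"gripper": 0.9},{"linear": [0,0,-0.5],"angular": [0,0,0],"gripper": 0.9},{"linear": [0,0,-10],"angular": [0,0,0],"gripper": 0.9},{"linear": [0,0,-30],"angular": [0,0,0],"gripper": 0.9},{"linear": [0,0,-65],"angular": [0,0,0],"gripper": 0.9},{"linear": [0,50,-80],"angular": [0,0,0],"gripper": 0.9},{"linear": [0,100,-80],"angular": [0,0,0],"gripper": -1},{"linear": [0,130,-80],"angular": [0,0,0],"gripper": -1},{"linear": [0,130,-80],"angular": [0,0,0],"gripper": -1},{"linear": [0,130,-80],"angular": [0,0,0],"gripper": -1},{"linear": [0,130,-80],"angular": [0,0,0],"gripper": -1},{"linear": [0,130,-80],"angular": [0,0,0],"gripper": -1}]'

```text
time_s: 10.65
position: [0.522, -0.1492, 0.1187]
tool_rot: [[0.981, -0.196, -0.0], [-0.196, -0.981, 0.0], [-0.0, -0.0, -1.0]]
ft_force: [0.0, 0.9, -1.1]
grip_width: -0.0
```

```bash
python3 - <<'E'
from fit import *
o=env.observe();print(o["position"],o["grip_width"])
S=env.get_image("scene");T=env.get_image("top")
up(S,(200,190,330,280),6,"s6");up(T,(250,170,380,260),6,"t6")
v=np.load("v.npy")
# start behind tab
c=pw(v,(0,-185-5-14.5-8,0),1);c[2]=.12;print("behind",c);go(c,-11.35)
c[2]=.045;go(c,-11.35)
E
```

```text
[ 0.52196463 -0.14938621  0.11861287] -0.00014113796397025225
behind [ 0.52708902 -0.12332367  0.12      ]
lin [-0.1, -26.8, -1.5] ang [-0.0, 0.01, 0.02]
lin [-0.1, -26.8, 73.5] ang [-0.0, 0.01, 0.02]
```

View pics/s6.png

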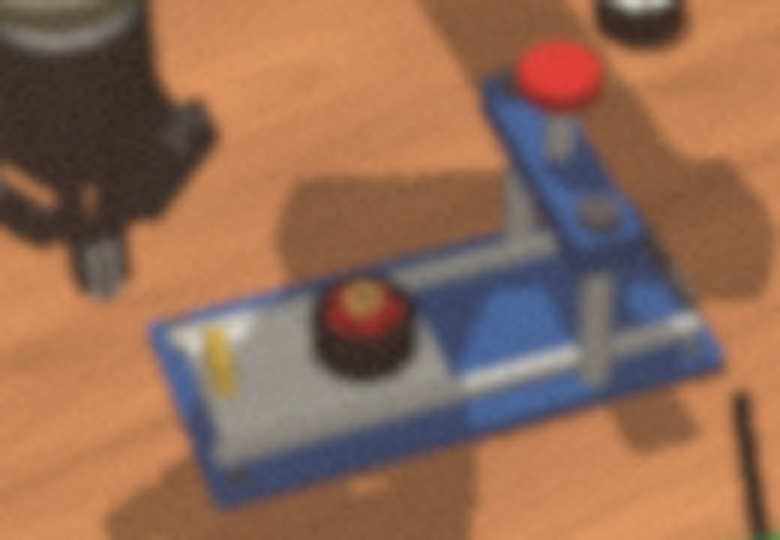

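View pics/t6.png

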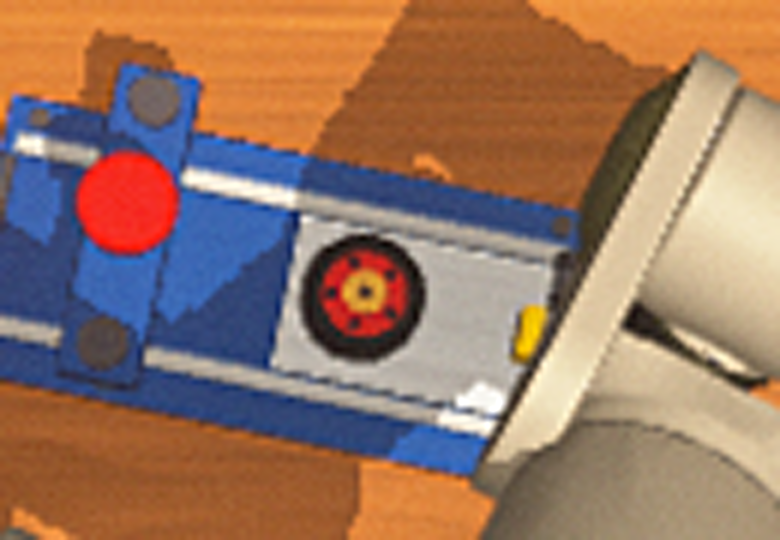

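The wheel lies flat on the sled over the pin (top crop (363,296)), clear of the gripper. Next: descend behind the tab and push.

Request:
servo_tool --commands '[{"linear": [0,0,40],"angular": [0,0,0],"gripper": -1},{"linear": [0,0,73],"angular": [0,0,0],"gripper": -1},{"linear": [0,-10,73],"angular": [0,0,0],"gripper": -1},{"linear": [0,-22,73],"angular": [0,0,0],"gripper": -1},{"linear": [0,-28,73],"angular": [0,0,0],"gripper": -1},{"linear": [0,-33,73],"angular": [0,0,0],"gripper": -1},{"linear": [0,-38,73],"angular": [0,0,0],"gripper": -1},{"linear": [0,-44,73],"angular": [0,0,0],"gripper": -1},{"linear": [0,-50,73],"angular": [0,0,0],"gripper": -1},{"linear": [0,-56,73],"angular": [0,0,0],"gripper": -1},{"linear": [0,-62,73],"angular": [0,0,0],"gripper": -1}]'

```text
time_s: 11.95
position: [0.5343, -0.0892, 0.0456]
tool_rot: [[0.98, -0.197, 0.0], [-0.197, -0.98, -0.0], [0.0, 0.0, -1.0]]
ft_force: [-0.9, -1.8, 1.8]
grip_width: -0.0001
```

Request:
servo_tool --commands '[{"linear": [0,-6,0],"angular": [0,0,0],"gripper": -1},{"linear": [0,-12,0],"angular": [0,0,0],"gripper": -1},{"linear": [0,-18,0],"angular": [0,0,0],"gripper": -1},{"linear": [0,-24,0],"angular": [0,0,0],"gripper": -1},{"linear": [0,-30,0],"angular": [0,0,0],"gripper": -1},{"linear": [0,-36,0],"angular": [0,0,0],"gripper": -1},{"linear": [0,-42,0],"angular": [0,0,0],"gripper": -1},{"linear": [0,-48,0],"angular": [0,0,0],"gripper": -1},{"linear": [0,-54,0],"angular": [0,0,0],"gripper": -1},{"linear": [0,-60,0],"angular": [0,0,0],"gripper": -1},{"linear": [0,-66,0],"angular": [0,0,0],"gripper": -1},{"linear": [0,-70,0],"angular": [0,0,0],"gripper": -1}]'

```text
time_s: 13.15
position: [0.5478, -0.0202, 0.0455]
tool_rot: [[0.98, -0.197, -0.0], [-0.197, -0.98, 0.0], [-0.0, -0.0, -1.0]]
ft_force: [1.0, -2.7, 1.3]
grip_width: 0.0001
```

```bash
python3 - <<'E'
from fit import *
o=env.observe();v=np.load("v.npy")
d=o["position"][:2]-v[:2];c,s_=np.cos(v[2]),np.sin(v[2]);print("tcp in press",c*d[0]+s_*d[1],-s_*d[0]+c*d[1])
S=env.get_image("scene")
up(S,(200,170,330,270),6,"s7")
E
```

```text
tcp in press -0.00038083568172597726 -0.10406313560302333
```

View pics/s7.png

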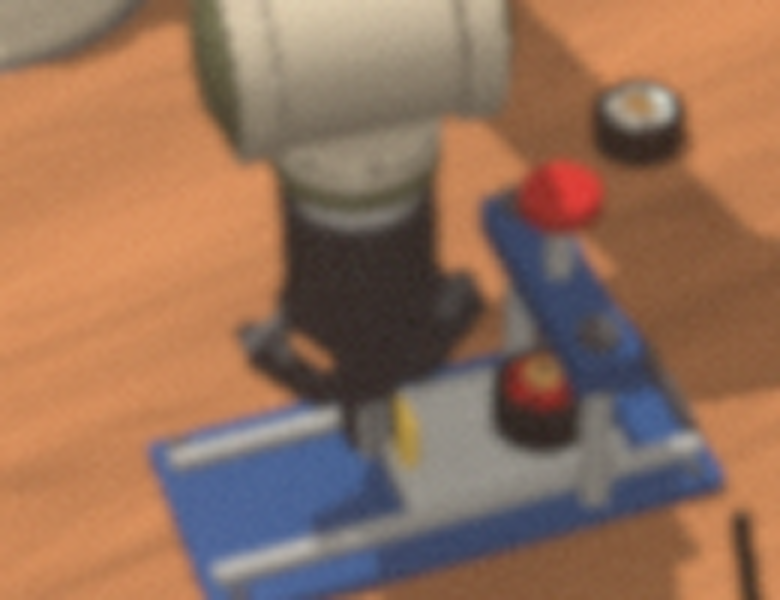

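Request:
servo_tool --commands '[{"linear": [0,-2,0],"angular": [0,0,0],"gripper": -1},{"linear": [0,-4,0],"angular": [0,0,0],"gripper": -1},{"linear": [0,-6,0],"angular": [0,0,0],"gripper": -1},{"linear": [0,-7,0],"angular": [0,0,0],"gripper": -1},{"linear": [0,-7.5,0],"angular": [0,0,0],"gripper": -1},{"linear": [0,-7.5,0],"angular": [0,0,0],"gripper": -1}]'

```text
time_s: 13.9
position: [0.5493, -0.0134, 0.0455]
tool_rot: [[0.98, -0.197, 0.0], [-0.197, -0.98, 0.0], [0.0, -0.0, -1.0]]
ft_force: [-1.1, 0.2, -0.8]
grip_width: -0.0001
```

Request:
servo_tool --commands '[{"linear": [0,-0.5,0],"angular": [0,0,0],"gripper": -1},{"linear": [0,-1,0],"angular": [0,0,0],"gripper": -1},{"linear": [0,-1,0],"angular": [0,0,0],"gripper": -1}]'

```text
time_s: 14.2
position: [0.5496, -0.0125, 0.0455]
tool_rot: [[0.98, -0.197, 0.0], [-0.197, -0.98, -0.0], [0.0, 0.0, -1.0]]
ft_force: [-0.8, -1.0, -1.2]
grip_width: 0.0002
```

Request:
servo_tool --commands '[{"linear": [0,-0.7,0],"angular": [0,0,0],"gripper": -1},{"linear": [0,-1.4,0],"angular": [0,0,0],"gripper": -1},{"linear": [0,-1.4,0],"angular": [0,0,0],"gripper": -1}]'

```text
time_s: 14.5
position: [0.5499, -0.011, 0.0455]
tool_rot: [[0.98, -0.197, 0.0], [-0.197, -0.98, 0.0], [0.0, -0.0, -1.0]]
ft_force: [-0.5, -1.6, -1.2]
grip_width: -0.0002
```

Request:
servo_tool --commands '[{"linear": [0,-0.5,0],"angular": [0,0,0],"gripper": -1},{"linear": [0,-1,0],"angular": [0,0,0],"gripper": -1},{"linear": [0,-1,0],"angular": [0,0,0],"gripper": -1}]'

```text
time_s: 14.8
position: [0.5499, -0.0107, 0.0456]
tool_rot: [[0.98, -0.197, -0.0], [-0.197, -0.98, -0.001], [-0.0, 0.001, -1.0]]
ft_force: [-2.5, -5.9, -0.3]
grip_width: -0.0001
```

Request:
servo_tool --commands '[{"linear": [0,-0.5,0],"angular": [0,0,0],"gripper": -1},{"linear": [0,-1,0],"angular": [0,0,0],"gripper": -1},{"linear": [0,-1,0],"angular": [0,0,0],"gripper": -1}]'

```text
time_s: 15.1
position: [0.55, -0.0106, 0.0456]
tool_rot: [[0.98, -0.197, -0.001], [-0.197, -0.98, -0.002], [-0.0, 0.003, -1.0]]
ft_force: [-3.8, -10.9, -0.0]
grip_width: -0.0001
```

The sled is at its solid stop (11 N, no further motion). Backing off, rising and going over the knob.

Request:
servo_tool --commands '[{"linear": [0,3,0],"angular": [0,0,0],"gripper": -1},{"linear": [0,20,0],"angular": [0,0,0],"gripper": -1},{"linear": [0,30,-40],"angular": [0,0,0],"gripper": -1},{"linear": [0,30,-85],"angular": [0,0,0],"gripper": -1},{"linear": [0,30,-130],"angular": [0,0,0],"gripper": -1},{"linear": [0,30,-175],"angular": [0,0,0],"gripper": -1},{"linear": [0,30,-175],"angular": [0,0,0],"gripper": -1},{"linear": [0,30,-175],"angular": [0,0,0],"gripper": -1},{"linear": [0,30,-175],"angular": [0,0,0],"gripper": -1}]'

```text
time_s: 16.0
position: [0.5438, -0.0383, 0.2192]
tool_rot: [[0.98, -0.197, -0.002], [-0.197, -0.98, 0.001], [-0.002, -0.001, -1.0]]
ft_force: [-1.0, 0.2, -0.2]
grip_width: 0.0001
```

```bash
python3 - <<'E'
from fit import *
print(env.observe()["position"]);go((.5683,.082,.215),-11.35);go((.5683,.082,.192),-11.35)
S=env.get_image("scene");T=env.get_image("top")
up(S,(200,170,330,270),6,"s8");up(T,(240,165,370,255),6,"t8")
E
```

```text
[ 0.5438856  -0.03838228  0.21911759]
lin [0.2, -122.8, 4.2] ang [-0.02, 0.15, -0.03]
lin [0.3, -122.8, 27.2] ang [-0.02, 0.15, -0.03]
```

View pics/s8.png

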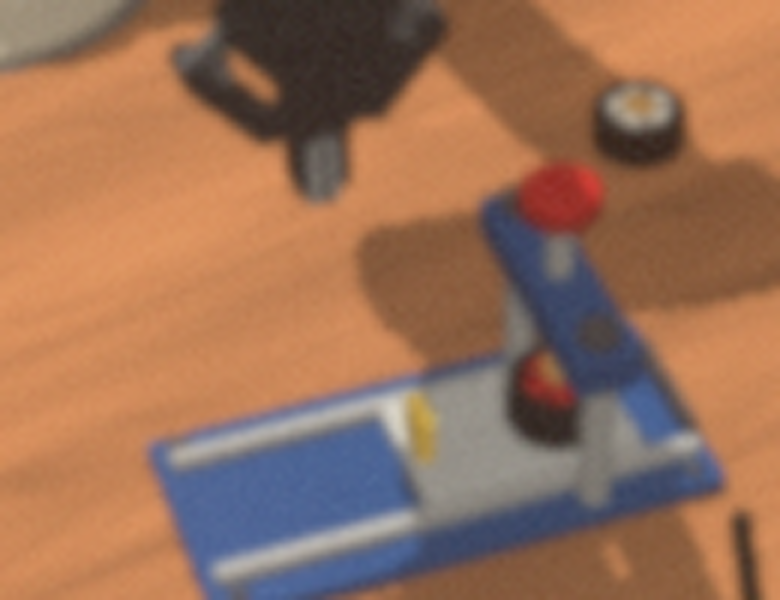

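View pics/t8.png

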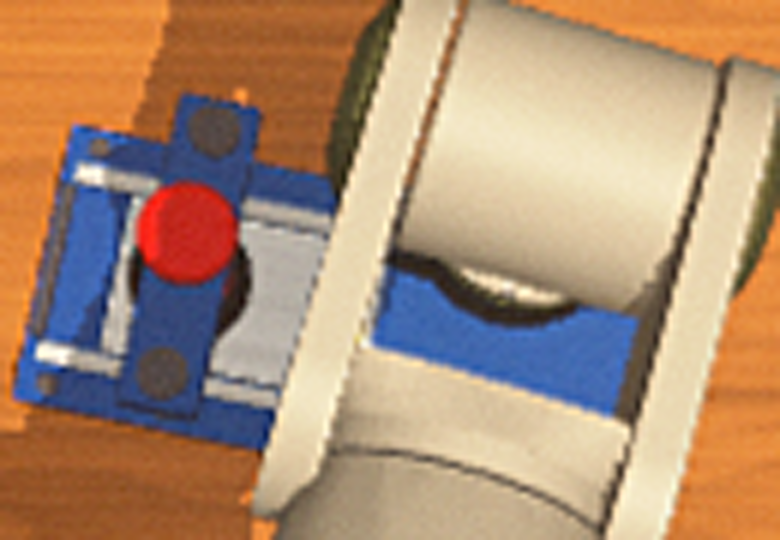

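The wheel is under the crosshead and the sled is fully in. Going over the knob (0.568, 0.082).

Request:
servo_tool --commands '[{"linear": [0,-40,0],"angular": [0,0,0],"gripper": -1},{"linear": [0,-80,0],"angular": [0,0,0],"gripper": -1},{"linear": [0,-110,2],"angular": [0,0,0],"gripper": -1},{"linear": [0.2,-122.8,4],"angular": [0,0,0],"gripper": -1},{"linear": [0.2,-122.8,10],"angular": [0,0,0],"gripper": -1},{"linear": [0.2,-122.8,18],"angular": [0,0,0],"gripper": -1},{"linear": [0.2,-122.8,25],"angular": [0,0,0],"gripper": -1},{"linear": [0.2,-122.8,27],"angular": [0,0,0],"gripper": -1},{"linear": [0.2,-122.8,27],"angular": [0,0,0],"gripper": -1},{"linear": [0.2,-122.8,27],"angular": [0,0,0],"gripper": -1}]'

```text
time_s: 17.2
position: [0.5688, 0.0813, 0.1937]
tool_rot: [[0.98, -0.198, 0.0], [-0.198, -0.98, -0.0], [0.0, -0.0, -1.0]]
ft_force: [0.3, 0.3, 0.6]
grip_width: -0.0001
```

Request:
servo_tool --commands '[{"linear": [0,0,1],"angular": [0,0,0],"gripper": -1},{"linear": [0,0,2],"angular": [0,0,0],"gripper": -1},{"linear": [0,0,3],"angular": [0,0,0],"gripper": -1},{"linear": [0,0,4],"angular": [0,0,0],"gripper": -1},{"linear": [0,0,5],"angular": [0,0,0],"gripper": -1},{"linear": [0,0,6],"angular": [0,0,0],"gripper": -1},{"linear": [0,0,7],"angular": [0,0,0],"gripper": -1}]'

```text
time_s: 17.9
position: [0.5687, 0.0818, 0.1866]
tool_rot: [[0.98, -0.197, 0.0], [-0.197, -0.98, -0.0], [0.0, -0.0, -1.0]]
ft_force: [0.2, -0.2, 1.7]
grip_width: 0.0003
```

```bash
python3 - <<'E'
from h import *
print(env.observe()["position"],env.observe()["ft_force"])
S=env.get_image("scene")
up(S,(230,150,330,250),6,"s9")
E
```

```text
[0.56870291 0.08179868 0.18657705] [ 0.15299179 -0.22214111  1.74295402]
```

View pics/s9.png

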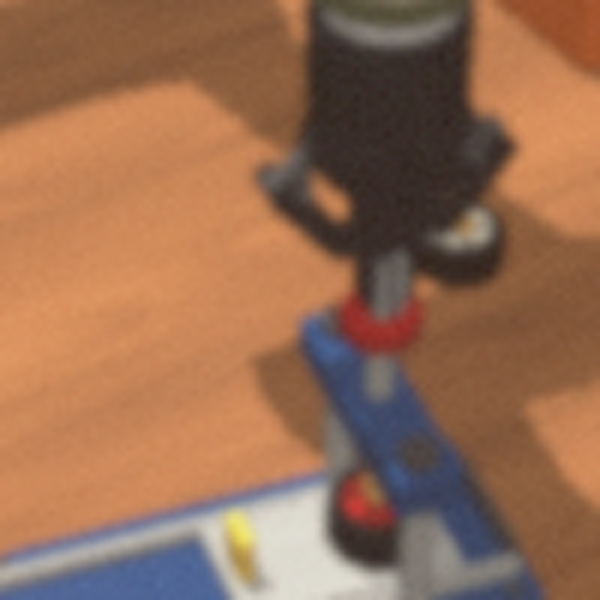

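The fingertips are in contact on the knob centre (1.7 N at TCP z 0.1866). Pressing slowly.

Request:
servo_tool --commands '[{"linear": [0,0,1],"angular": [0,0,0],"gripper": -1},{"linear": [0,0,2],"angular": [0,0,0],"gripper": -1},{"linear": [0,0,3],"angular": [0,0,0],"gripper": -1},{"linear": [0,0,4],"angular": [0,0,0],"gripper": -1},{"linear": [0,0,5],"angular": [0,0,0],"gripper": -1},{"linear": [0,0,6],"angular": [0,0,0],"gripper": -1},{"linear": [0,0,7],"angular": [0,0,0],"gripper": -1},{"linear": [0,0,8],"angular": [0,0,0],"gripper": -1},{"linear": [0,0,9],"angular": [0,0,0],"gripper": -1},{"linear": [0,0,10],"angular": [0,0,0],"gripper": -1},{"linear": [0,0,11],"angular": [0,0,0],"gripper": -1},{"linear": [0,0,12],"angular": [0,0,0],"gripper": -1}]'

```text
time_s: 19.15
position: [0.5687, 0.0818, 0.1745]
tool_rot: [[0.98, -0.197, 0.0], [-0.197, -0.98, 0.0], [0.0, -0.0, -1.0]]
ft_force: [-0.8, 0.7, 2.4]
grip_width: -0.0003
```

Request:
servo_tool --commands '[{"linear": [0,0,0.5],"angular": [0,0,0],"gripper": -1},{"linear": [0,0,1],"angular": [0,0,0],"gripper": -1},{"linear": [0,0,1.5],"angular": [0,0,0],"gripper": -1},{"linear": [0,0,2],"angular": [0,0,0],"gripper": -1}]'

```text
time_s: 19.55
position: [0.5687, 0.0818, 0.1725]
tool_rot: [[0.98, -0.197, 0.0], [-0.197, -0.98, -0.0], [0.0, -0.0, -1.0]]
ft_force: [-1.1, -0.4, 3.1]
grip_width: -0.0
```

Request:
servo_tool --commands '[{"linear": [0,0,0.5],"angular": [0,0,0],"gripper": -1},{"linear": [0,0,1],"angular": [0,0,0],"gripper": -1},{"linear": [0,0,1.5],"angular": [0,0,0],"gripper": -1}]'

```text
time_s: 19.85
position: [0.5687, 0.0818, 0.171]
tool_rot: [[0.98, -0.197, -0.0], [-0.197, -0.98, 0.0], [-0.0, -0.0, -1.0]]
ft_force: [-1.0, -0.8, 3.1]
grip_width: -0.0003
```

Request:
servo_tool --commands '[{"linear": [0,0,0.5],"angular": [0,0,0],"gripper": -1},{"linear": [0,0,1],"angular": [0,0,0],"gripper": -1},{"linear": [0,0,1.5],"angular": [0,0,0],"gripper": -1}]'

```text
time_s: 20.15
position: [0.5687, 0.0818, 0.1706]
tool_rot: [[0.98, -0.197, 0.001], [-0.197, -0.98, -0.0], [0.001, -0.0, -1.0]]
ft_force: [-4.6, 1.2, 13.1]
grip_width: -0.0002
```

Request:
servo_tool --commands '[{"linear": [0,0,0.5],"angular": [0,0,0],"gripper": -1},{"linear": [0,0,1],"angular": [0,0,0],"gripper": -1},{"linear": [0,0,1.5],"angular": [0,0,0],"gripper": -1}]'

```text
time_s: 20.45
position: [0.5688, 0.0818, 0.1693]
tool_rot: [[0.98, -0.197, 0.001], [-0.197, -0.98, -0.0], [0.001, -0.0, -1.0]]
ft_force: [-4.6, 0.7, 12.9]
grip_width: -0.0002
```

First stop was at z≈0.1707, and the bushing is now moving at 13 N. Continuing in small steps.

Request:
servo_tool --commands '[{"linear": [0,0,0.4],"angular": [0,0,0],"gripper": -1},{"linear": [0,0,0.8],"angular": [0,0,0],"gripper": -1},{"linear": [0,0,1.2],"angular": [0,0,0],"gripper": -1},{"linear": [0,0,1.6],"angular": [0,0,0],"gripper": -1},{"linear": [0,0,2],"angular": [0,0,0],"gripper": -1}]'

```text
time_s: 20.95
position: [0.5688, 0.0818, 0.1673]
tool_rot: [[0.98, -0.197, 0.001], [-0.197, -0.98, -0.0], [0.001, -0.0, -1.0]]
ft_force: [-4.3, 1.1, 13.1]
grip_width: 0.0002
```

Request:
servo_tool --commands '[{"linear": [0,0,0.2],"angular": [0,0,0],"gripper": -1},{"linear": [0,0,0.4],"angular": [0,0,0],"gripper": -1},{"linear": [0,0,0.6],"angular": [0,0,0],"gripper": -1}]'

```text
time_s: 21.25
position: [0.5687, 0.0818, 0.1667]
tool_rot: [[0.98, -0.197, 0.001], [-0.197, -0.98, -0.0], [0.001, -0.0, -1.0]]
ft_force: [-4.0, 1.1, 12.4]
grip_width: -0.0001
```

Request:
servo_tool --commands '[{"linear": [0,0,0.2],"angular": [0,0,0],"gripper": -1},{"linear": [0,0,0.4],"angular": [0,0,0],"gripper": -1},{"linear": [0,0,0.6],"angular": [0,0,0],"gripper": -1}]'

```text
time_s: 21.55
position: [0.5687, 0.0818, 0.1661]
tool_rot: [[0.98, -0.197, 0.001], [-0.197, -0.98, -0.0], [0.001, -0.0, -1.0]]
ft_force: [-4.0, 0.4, 13.1]
grip_width: -0.0001
```

Request:
servo_tool --commands '[{"linear": [0,0,0.2],"angular": [0,0,0],"gripper": -1},{"linear": [0,0,0.4],"angular": [0,0,0],"gripper": -1}]'

```text
time_s: 21.75
position: [0.5687, 0.0818, 0.1657]
tool_rot: [[0.98, -0.197, 0.001], [-0.197, -0.98, -0.0], [0.001, -0.0, -1.0]]
ft_force: [-6.0, 0.2, 13.4]
grip_width: 0.0004
```

Request:
servo_tool --commands '[{"linear": [0,0,0.2],"angular": [0,0,0],"gripper": -1},{"linear": [0,0,0.4],"angular": [0,0,0],"gripper": -1}]'

```text
time_s: 21.95
position: [0.5688, 0.0817, 0.1653]
tool_rot: [[0.98, -0.197, 0.001], [-0.197, -0.98, -0.0], [0.001, -0.0, -1.0]]
ft_force: [-4.1, -0.2, 12.8]
grip_width: -0.0001
```

Request:
servo_tool --commands '[{"linear": [0,0,0.2],"angular": [0,0,0],"gripper": -1},{"linear": [0,0,0.4],"angular": [0,0,0],"gripper": -1}]'

```text
time_s: 22.15
position: [0.5688, 0.0818, 0.165]
tool_rot: [[0.98, -0.197, 0.001], [-0.197, -0.98, -0.0], [0.001, -0.0, -1.0]]
ft_force: [-4.2, 1.0, 13.1]
grip_width: -0.0002
```

Request:
servo_tool --commands '[{"linear": [0,0,0.2],"angular": [0,0,0],"gripper": -1},{"linear": [0,0,0.3],"angular": [0,0,0],"gripper": -1}]'

```text
time_s: 22.35
position: [0.5688, 0.0818, 0.1649]
tool_rot: [[0.98, -0.197, 0.002], [-0.197, -0.98, -0.0], [0.002, -0.0, -1.0]]
ft_force: [-5.2, -0.5, 15.5]
grip_width: -0.0001
```

Request:
servo_tool --commands '[{"linear": [0,0,0.1],"angular": [0,0,0],"gripper": -1},{"linear": [0,0,0.2],"angular": [0,0,0],"gripper": -1},{"linear": [0,0,0.2],"angular": [0,0,0],"gripper": -1}]'

```text
time_s: 22.65
position: [0.5688, 0.0818, 0.1649]
tool_rot: [[0.98, -0.197, 0.002], [-0.197, -0.98, -0.0], [0.002, -0.0, -1.0]]
ft_force: [-5.8, 0.3, 16.1]
grip_width: -0.0001
```

Request:
servo_tool --commands '[{"linear": [0,0,0.1],"angular": [0,0,0],"gripper": -1},{"linear": [0,0,0.2],"angular": [0,0,0],"gripper": -1},{"linear": [0,0,0.2],"angular": [0,0,0],"gripper": -1}]'

```text
time_s: 22.95
position: [0.5688, 0.0818, 0.1649]
tool_rot: [[0.98, -0.197, 0.002], [-0.197, -0.98, -0.0], [0.002, -0.0, -1.0]]
ft_force: [-5.6, 1.1, 17.7]
grip_width: -0.0003
```

It is at the solid stop: no motion between 13 and 17.7 N, after 5.8 mm of bushing travel. I'll ease off and let the plunger rise.

Request:
servo_tool --commands '[{"linear": [0,0,-1],"angular": [0,0,0],"gripper": -1},{"linear": [0,0,-3],"angular": [0,0,0],"gripper": -1},{"linear": [0,0,-6],"angular": [0,0,0],"gripper": -1},{"linear": [0,0,-9],"angular": [0,0,0],"gripper": -1},{"linear": [0,0,-12],"angular": [0,0,0],"gripper": -1},{"linear": [0,0,-15],"angular": [0,0,0],"gripper": -1},{"linear": [0,0,-18],"angular": [0,0,0],"gripper": -1},{"linear": [0,0,-21],"angular": [0,0,0],"gripper": -1},{"linear": [0,0,-24],"angular": [0,0,0],"gripper": -1},{"linear": [0,0,-30],"angular": [0,0,0],"gripper": -1},{"linear": [0,0,-50],"angular": [0,0,0],"gripper": -1},{"linear": [0,30,-75],"angular": [0,0,0],"gripper": -1},{"linear": [0,70,-75],"angular": [0,0,0],"gripper": -1},{"linear": [0,110,-75],"angular": [0,0,0],"gripper": -1},{"linear": [0,150,-75],"angular": [0,0,0],"gripper": -1},{"linear": [0,190,-75],"angular": [0,0,0],"gripper": -1},{"linear": [0,220,-75],"angular": [0,0,0],"gripper": -1},{"linear": [0,220,-75],"angular": [0,0,0],"gripper": -1},{"linear": [0,220,-75],"angular": [0,0,0],"gripper": -1}]'

```text
time_s: 24.85
position: [0.5251, -0.1341, 0.2379]
tool_rot: [[0.98, -0.199, -0.0], [-0.199, -0.98, 0.0], [-0.0, -0.0, -1.0]]
ft_force: [-0.5, 1.0, 0.6]
grip_width: 0.0001
```

```bash
python3 - <<'E'
from h import *
print(env.observe()["position"],env.observe()["ft_force"])
S=env.get_image("scene");T=env.get_image("top")
up(S,(220,180,330,280),7,"s10");cv2.imwrite("pics/t10.png",T["frame"]);cv2.imwrite("pics/s10f.png",S["frame"])
E
```

```text
[ 0.52514126 -0.13411805  0.23793756] [-0.52416645  0.99904855  0.57502847]
```

View pics/s10.png

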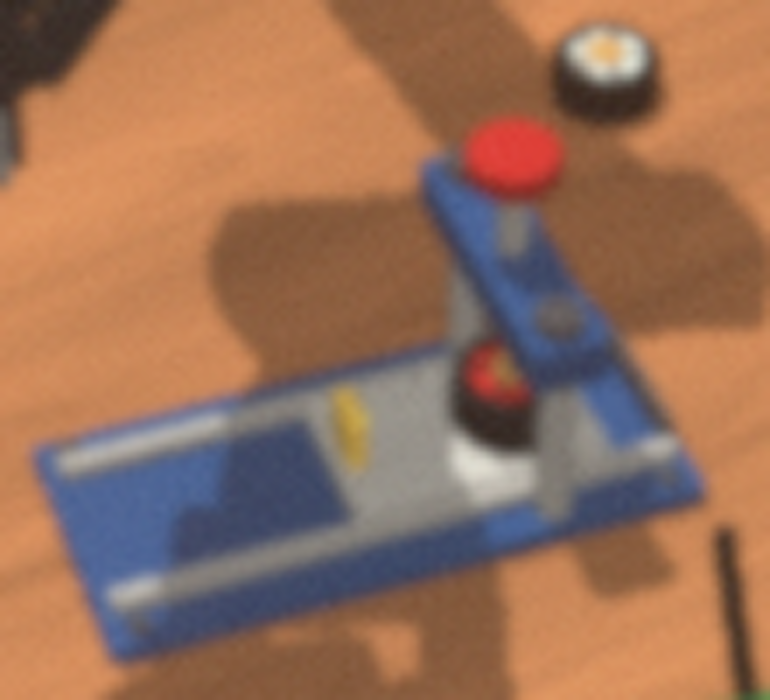

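View pics/t10.png

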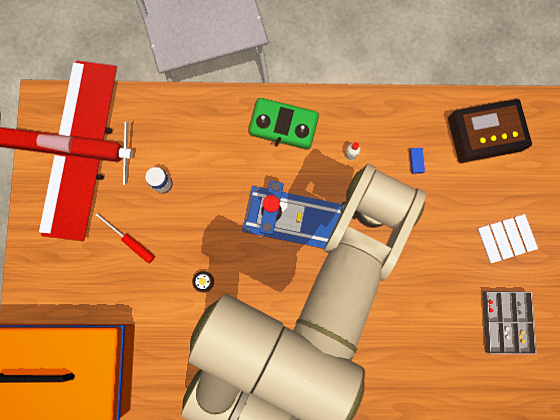

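The knob is back up at its first position (top (271,203)). The wheel sits under the foot with its flange flush on the hub, and the other items are where they were. Handing in.

```bash
python3 -c "
from rig import env
print(env.close_job(),env.observe()['time_s'])"
```

```text
the job is handed in; nothing more can be done
the job is handed in; nothing more can be done
```

The job is done and handed in at about 25 s of the 59 s allowed; closing it reported no verdict, so success rests on my own checks below.

- **Wheel:** I gripped it twice at right angles to centre it, then lowered it over the pin. It touched the sled at the calculated height, with the underside about 22 mm up, and I let go there.
- **Sled:** I pushed it by the yellow tab to its solid stop. It stopped moving and the force rose to 11 N.
- **First stop:** The foot met the bushing after about 16 mm of plunger travel. The bushing then moved at about 13 N.
- **Second stop:** The bushing was home after a further 5.8 mm. The position held while the force rose from 13 to 17.7 N. That was the highest vertical reading, below the 25 N on the knob at which the hub cracks, though I only read the force at the end of each short call. A sideways force of about 6 N also showed while pressing.
- **Last pictures:** The knob is back at its starting position and the sled is in. The wheel sits under the foot, partly hidden by the crosshead, and what shows of the flange looks flush. The other objects look unmoved and the arm is clear of everything.

The two cameras disagreed by up to about 3 mm on the wheel and pin positions. Contact during placing, pushing and pressing settled that.

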